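# Stamp a wooden blank in the pedal press

## Robot

A 6-joint arm with a two-finger parallel gripper is mounted at the origin on the work surface. World frame = base frame: x ahead of the robot, y to its left, z up, the work surface at z = 0. Lengths are in m, angles in rad, forces in N, time in s.
With the tool pointing down it reaches from about 0.25 to 0.775 m from the base axis. Payload 4 kg.
Tool frame: the origin (TCP) lies on the front face of the gripper's body, between the roots of the fingers; the fingertips stand 97 mm ahead of it and the grasp point (between the pads) lies arm.tcp_to_grasp ahead of it (arm.tcp_to_grasp is the distance from the TCP to the grasp point, in m); x points along the fingers, y is the direction in which the jaws open and shut, and the axes are right-handed (so a half turn about x gives the same grasp; the last joint's range is limited). The gripper opens to 94 mm and grips with 3 to 60 N. Pads are 16 mm wide; open, the fingers measure 119 mm over their backs; the gripper's body (75 mm by 177 mm) begins 78 mm behind the grasp point.
Start: joints at [1.166, 0.087, 1.371, -0, 1.684, -0.103], TCP at [0.163, 0.525, 0.303] pointing down, gripper open.
Joint ranges: [-3.1, 3.1], [-0.76, 2.03], [0.27, 2.55], [-1.08, 4.22], [0.17, 2.65], [-2.57, 2.57]. Speed limits (rad/s): [2.79, 2.79, 3.14, 3.14, 3.14, 3.14].

## Interface

Orientations are given as a unit quaternion [w, x, y, z].
In Python, from bench import arm gives the robot as it stands.
- The arm moves only by the tool apply_moves, never from a script. Its argument "steps" is a list of rows, each an object with "translation": the shift along the tool's x, y, z in m, a list of three; "turn": the turn about the tool's x in degrees. In form: [{"translation": [tx, ty, tz], "turn": turn}, ...]. A call has 1 to 10 rows; each row shifts and turns the commanded pose from where the row before left it, along the tool's axes as they then stand; what a row does not reach is not made up. A row lasts 1/8 s, in which the tool goes at most 62.5 mm and 10.7 degrees, less where a joint would pass 70% of its speed; a pose out of reach is approached as far as the arm can. A call with a gripper value outside its range is refused whole. "claw" is the opening, from 0 (shut) to 1 (fully open), set as the call begins (left out, the last holds). The fingers move at their own pace and stop on an object; "squeeze" is the grip in N (left out, the last holds). Time passes only in rows, so rows that do not move let the fingers close. It gives the time, the measured TCP pose, the force and the opening at its end, in the units of the state.
- arm.sense(): the state, without advancing time (a new reading comes with each control period).
- arm.camera(name): name is "side" or "top" or "wrist"; returns the picture (384x512x3 uint8, red, green, blue); there is no depth.
- arm.get_calibration(name): a dict with "camera_matrix" (3x3 intrinsics, pixels), "xyz" and "rotation" of the camera in the world. Camera axes: x right, y down, z forward; pixel columns grow to the right and rows downward; lengths in m; the calibration is good to about 2 mm. A picture is of the moment at which its call begins: read the wrist's pose just before it. get_calibration takes no time and is no camera call; for the wrist camera it gives the pose at the moment of the call.
- arm.job_done(): hands the job in, once; it reports no verdict.
The state is a dict: "time_s": time; "joints": joint angles; "joint_vel": joint speeds; "joint_efforts": joint torques, N m; "eef_pos": TCP position; "ee_rot": TCP orientation; "wrist_force": force on the tool from outside, world axes, zero at the start; "ft_torque": the same for the moment, N m; "opening": opening from 0.0 (shut) to 1.0 (fully open).
Only numpy, scipy, OpenCV 4.12 (cv2) and the standard library are available. Lean on these libraries where they do the work, as an engineer would, in place of code of your own. Each camera call takes 0.05 s, during which the arm holds its last target. There are 200 camera calls.

## Task

Take the oblong wooden blank, lay it on the press in front of the guides and push it lengthwise between them until it is square against the fence under the head, without ramming it. Then press the pedal down until you feel it firmly on its stop, without stamping on it, keep it there for about two seconds and let it rise slowly, without letting it snap back. Leave the blank in the press and the other things on the table where they are.

Things in the scene. Friction and masses are not known exactly. Their poses are not given: they have to be found in the camera images.
- blank_mid (a point): Centre of the loose oblong wooden blank, a plain board 130 x 56 x 18 mm, about 0.1 kg, lying flat on the table. x along its length, y across its width, z up. Both ends and both faces are alike. Two other blanks of the same wood and thickness (a round and a square one) lie near it; the three may swap places.
- press: Grey bench stamping press, fixed to the table. Origin at the centre of the underside of its base plate (300 x 300 x 20 mm thick; the plate's top is 20 mm above the table). x points from its open front, on the robot's side, to its back, y to its left, z up. The feed lane for the blank runs along x at y = +60 mm; the pedal is at y = -80 mm.
- mouth (a point): Point of the press in mid-lane (x = -85, y = +60, z = 29 mm of the press, same axes): the centre of a blank laid in front of the guides. The plate is open for x from -150 to -42 mm; then comes a flared mouth (82 mm wide at its tips) up to x = -5 mm, then two straight guides 60 mm apart. Guides and mouth stand 12 mm above the plate.
- home (a point): Point of the press where the blank's centre is when it is fully home (x = +15, y = +60, z = 29 mm of the press, same axes). Its nose then touches the upright fence, whose front face is at x = +80 mm, and its tail, at x = -50 mm, sticks out in front of the head.
- pad_face (a point): Centre of the underside of the sprung pad, 44 mm square, under the press head (x = 50, y = 60 mm of the press), 46 mm above the table at rest. The pedal drives it down onto the blank. The head covers x from 20 to 140, y from 25 to 95 mm of the press and is 115 mm high; the ram's cap above it reaches 158 mm.
- tread (a point): Point on top of the pedal's rubber tread, mid-width, 45 mm from the free front end, 140 mm from the hinge; moves with the pedal. The pedal is a steel plate 185 x 70 mm, hinged at its back (x = +95, y = -80, z = 58 mm of the press) and sloping up to the front; the tread covers its front 85 mm. At rest the point is 98 mm above the table; to the stop it sinks by 12 to 42 mm.
- pedal (a joint): Angle of the pedal in rad, 0 at rest, up. Its stop is set anew each time, anywhere from 0.09 to 0.29: feel for it. A spring returns the pedal; let go, it snaps up. Pressed at the tread point it starts at about 6 N and stays under 16 N up to the stop, where the force climbs steeply: 22 to 28 N there is firmly on the stop, over 35 N is stamping.
- disc: Bystander: round wooden blank, diameter 90, 18 mm thick, lying flat. Origin at the centre of its underside.
- block: Bystander: square wooden blank 75 x 75 x 18 mm, lying flat. Origin at the centre of its underside.
- mug: Bystander: white mug, 80 mm across, 95 mm high. Origin at the centre of its underside.
- tub: Bystander: small white paint tub, 96 mm across, 45 mm high. Origin at the centre of its underside.
- anvil: Round steel anvil, diameter 28, 14 mm high, fixed on the base plate under the pedal (x = -5, y = -80 mm of the press); origin at the centre of its underside. The stop screw under the pedal meets it when the pedal is fully down; how far the screw sticks out is not known.
Things that resemble listed ones, but are neither listed nor needed, are in the scene too. Leave any black, white or yellow look-alike of the part that bears blank_mid alone.

How it is judged:
By the outcome, as a careful person would: the job done as asked, in the order asked, and still so for the second after the job is handed in, with the robot touching nothing.
It also fails if it takes over 72 s, if anything falls off the work surface, if the arm or the gripper's body presses on something with over 40 N, if the wrist force passes 120 N, or if a joint passes its speed limit or range.

## Working session

There is one attempt and no reset: what is moved stays moved. The work goes in short steps, Python scripts to look and compute and a tool call to move; the robot and the scene stay as the last step left them, time stands still between calls to the robot, and variables do not carry over. Pictures are saved under pics/ and viewed, about 8 in all and at most 12, crops included, and the job is handed in when it is done.

Besides the shell and the picture viewer there is one more tool, called after "Call:" in YAML: its name, and indented under it one key for each argument. apply_moves: Moves the arm, as the interface text tells. Its arguments: {"type":"object","properties":{"steps":{"type":"array","items":{"type":"object","properties":{"translation":{"type":"array","items":{"type":"number"}},"turn":{"type":"number"}}}},"claw":{"type":"number"},"squeeze":{"type":"number"}},"required":["steps"]}

```bash
mkdir -p pics; ls
python3 - <<'E'
from bench import arm
import cv2
s=arm.sense();print(s, arm.tcp_to_grasp)
for n in ("top","side"):
    im=arm.camera(n);cv2.imwrite(f"pics/{n}0.png",cv2.resize(im[:,:,::-1],(800,600),interpolation=cv2.INTER_CUBIC))
    cv2.imwrite(f"pics/{n}0raw.png",im[:,:,::-1]);print(n,arm.get_calibration(n))
E
```

```text
pics
{'time_s': 0.0, 'joints': array([ 1.16589653e+00,  8.79317596e-02,  1.37222646e+00,  1.29219063e-05,
        1.68357980e+00, -1.03116863e-01]), 'joint_vel': array([-8.30009586e-04, -7.29525691e-04, -8.30317269e-04,  5.23625455e-05,
       -1.07223343e-03,  2.15867517e-04]), 'joint_efforts': array([-1.41525848e-03, -3.40174770e+01, -3.02430046e+01,  7.16316327e-02,
        3.29126290e-02, -1.88058925e-04]), 'eef_pos': array([0.16335278, 0.52483787, 0.30153075]), 'ee_rot': array([ 0.69887694,  0.10555837,  0.69926693, -0.10702442]), 'wrist_force': array([-0.02878239,  0.38508556, -0.31716969]), 'ft_torque': array([-0.02855675,  0.02583689, -0.00900239]), 'opening': 1.000139978393814} 0.0784
top {'camera_matrix': array([[427.39859786,   0.        , 256.96040475],
       [  0.        , 427.39859786, 197.59789524],
       [  0.        ,   0.        ,   1.        ]]), 'xyz': array([0.46063517, 0.12762058, 1.2310192 ]), 'rotation': array([-0.01048876,  0.7129902 , -0.70091385,  0.01596047])}
side {'camera_matrix': array([[349.17844616,   0.        , 255.03426699],
       [  0.        , 349.17844616, 193.92302818],
       [  0.        ,   0.        ,   1.        ]]), 'xyz': array([0.38423496, 0.7223616 , 0.77876854]), 'rotation': array([ 0.03476304, -0.08128811,  0.93047643, -0.35552411])}
```

View pics/top0.png

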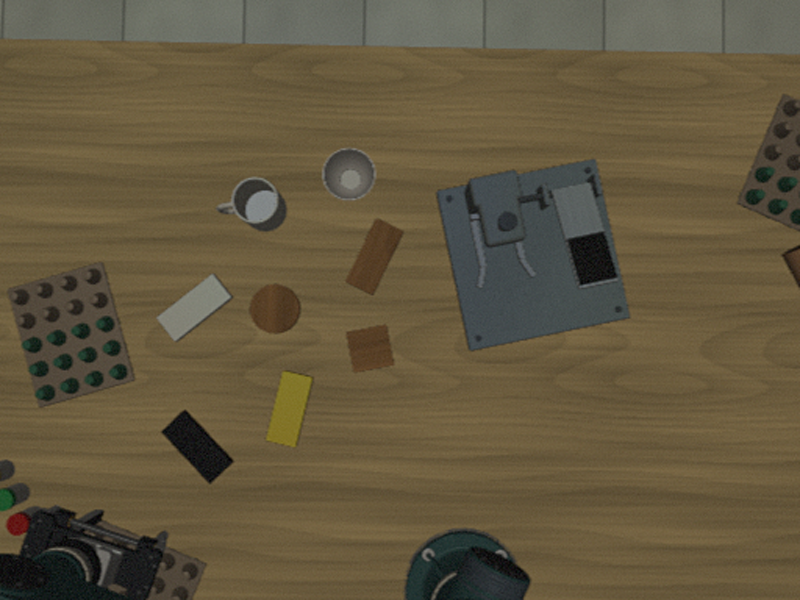

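View pics/side0.png

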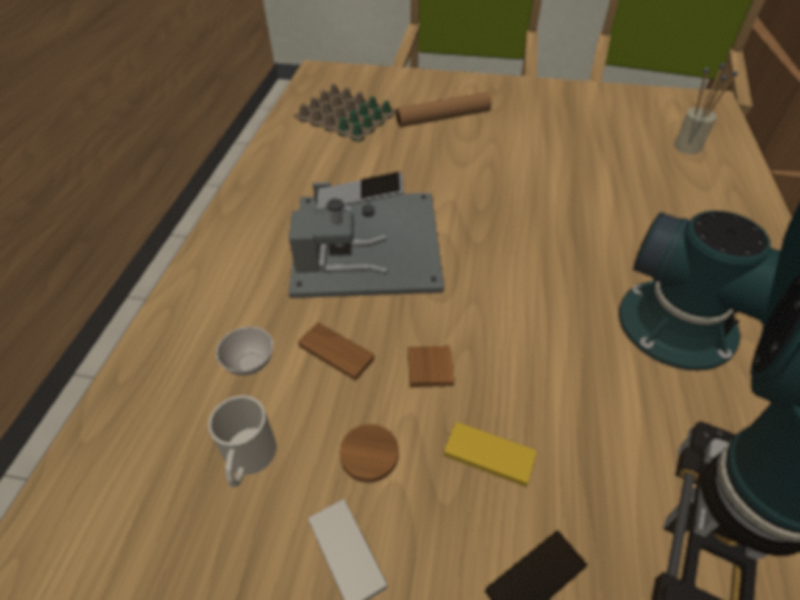

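The oblong wooden blank is at about (375,257) in the top view. The look-alikes are white (195,308), yellow (290,408) and black (198,446). The round blank is at (275,308), the square one at (370,348), and a dowel at (795,265). Only (375,257) is both plain wood and oblong, so I'll confirm it in an enlarged crop with measured corners.

```bash
cat > h.py <<'E'
from bench import arm
import numpy as np, cv2
from scipy.spatial.transform import Rotation as R
def rot(q): return R.from_quat([q[1],q[2],q[3],q[0]]).as_matrix()
def back(c,uv,z):
    K=c["camera_matrix"];M=rot(c["rotation"])
    uv=np.atleast_2d(uv).astype(float)
    d=(M@np.linalg.inv(K)@np.c_[uv,np.ones(len(uv))].T).T
    return c["xyz"]+d*((z-c["xyz"][2])/d[:,2])[:,None]
def proj(c,P):
    K=c["camera_matrix"];M=rot(c["rotation"])
    p=(K@M.T@(np.atleast_2d(P)-c["xyz"]).T).T
    return p[:,:2]/p[:,2:]
E
python3 - <<'E'
from h import *
c=arm.get_calibration("top");im=cv2.imread("pics/top0raw.png")
k=512/800
# blank: segment in box
x0,y0,x1,y1=[int(v*k) for v in (335,208,415,305)]
hsv=cv2.cvtColor(cv2.GaussianBlur(im,(3,3),0),cv2.COLOR_BGR2HSV)
sub=hsv[y0:y1,x0:x1]
print("hue blank",hsv[int(257*k),int(375*k)],"table",hsv[int(225*k),int(340*k)])
m=((sub[...,0]<14)&(sub[...,1]>60)).astype(np.uint8)
cn=max(cv2.findContours(m,0,1)[0],key=cv2.contourArea)+[x0,y0]
r=cv2.minAreaRect(cn);b=cv2.boxPoints(r);P=back(c,b+0.0,0.018)
print("blank rect",r,P.round(4),"centre",P.mean(0).round(4),"sides",np.linalg.norm(P[0]-P[1]),np.linalg.norm(P[1]-P[2]))
e=P[1]-P[0] if np.linalg.norm(P[0]-P[1])>np.linalg.norm(P[1]-P[2]) else P[2]-P[1]
print("yaw",np.degrees(np.arctan2(e[1],e[0])))
# press plate
g=hsv
x0,y0,x1,y1=[int(v*k) for v in (420,140,650,365)]
sub=g[y0:y1,x0:x1]
m2=((sub[...,0]>80)&(sub[...,0]<140)|(sub[...,1]<60)).astype(np.uint8)
m2=cv2.morphologyEx(m2,cv2.MORPH_CLOSE,np.ones((9,9)))
c2=max(cv2.findContours(m2,0,1)[0],key=cv2.contourArea)+[x0,y0]
r2=cv2.minAreaRect(c2);b2=cv2.boxPoints(r2);Q=back(c,b2,0.02)
print("press",r2,Q.round(4),Q.mean(0).round(4),[np.linalg.norm(Q[i]-Q[i-1]).round(4) for i in range(4)])
for i in range(4):
    e=Q[i]-Q[i-1];print(np.degrees(np.arctan2(e[1],e[0])))
v=im.copy();S=5
a,bb,cc,d=200,90,420,235
v=cv2.resize(im[bb:d,a:cc],None,fx=3.6,fy=3.6,interpolation=cv2.INTER_CUBIC)
for bx in(b,b2): cv2.polylines(v,[((bx+0.5-[a,bb])*3.6).astype(int)],True,(0,0,255),1)
cv2.imwrite("pics/crop.png",v)
E
```

```text
hue blank [ 16 144  85] table [ 20 107 114]Traceback (most recent call last):
  File "<stdin>", line 10, in <module>
ValueError: max() iterable argument is empty
```

```bash
cat > m.py <<'E'
from h import *
c=arm.get_calibration("top");im=cv2.imread("pics/top0raw.png")
k=512/800
hsv=cv2.cvtColor(cv2.GaussianBlur(im,(3,3),0),cv2.COLOR_BGR2HSV)
def seg(box,f,z):
    x0,y0,x1,y1=[int(v*k) for v in box]
    m=cv2.morphologyEx(f(hsv[y0:y1,x0:x1]).astype(np.uint8),cv2.MORPH_CLOSE,np.ones((7,7)))
    cn=max(cv2.findContours(m,0,1)[0],key=cv2.contourArea)+[x0,y0]
    r=cv2.minAreaRect(cn);b=cv2.boxPoints(r);P=back(c,b,z)
    print("centre",P.mean(0).round(4),"corners",P[:,:2].round(4).tolist())
    for i in (1,2):
        e=P[i]-P[i-1];print(" side",np.linalg.norm(e).round(4),"yaw",np.degrees(np.arctan2(e[1],e[0])).round(2))
    return b
b=seg((335,208,415,305),lambda s:(s[...,1].astype(int)-s[...,2]>25),0.018)
b2=seg((420,140,650,365),lambda s:(s[...,1]<75),0.02)
a,bb,cc,d=200,90,420,235
v=cv2.resize(im[bb:d,a:cc],None,fx=3.6,fy=3.6,interpolation=cv2.INTER_CUBIC)
for bx in(b,b2): cv2.polylines(v,[((bx+0.5-[a,bb])*3.6).astype(int)],True,(0,0,255),1)
v=cv2.convertScaleAbs(v,alpha=1.6)
cv2.imwrite("pics/crop.png",v)
E
python3 m.py
```

```text
centre [0.6015 0.1705 0.018 ] corners [[0.5541, 0.2246], [0.6737, 0.1698], [0.6488, 0.1163], [0.5294, 0.1713]]
 side 0.1315 yaw -24.63
 side 0.059 yaw -114.91
centre [ 0.6156 -0.1173  0.02  ] corners [[0.7324, 0.0635], [0.8005, -0.2318], [0.4978, -0.2969], [0.4315, -0.0039]]
 side 0.3031 yaw -77.01
 side 0.3096 yaw -167.86
```

View pics/crop.png

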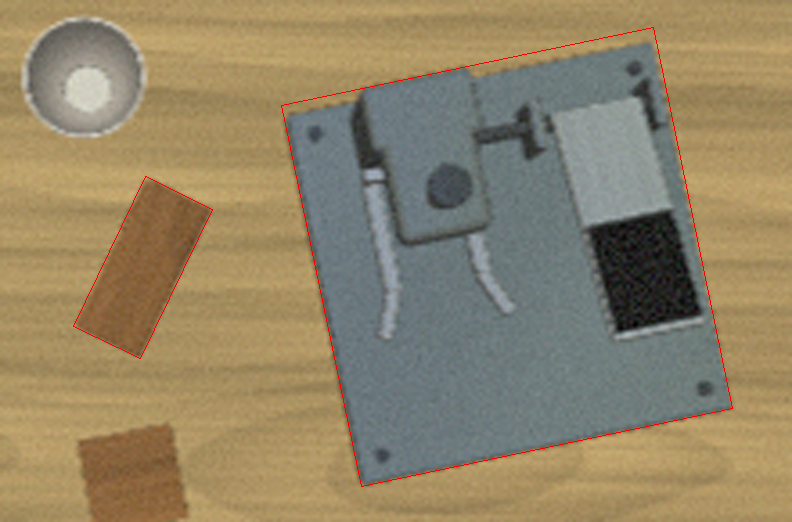

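The crop confirms the wood oblong at crop (143,267), 131 x 57 mm. The press plate's true corners are at crop (286,116), (648,42), (732,408) and (361,486).

```bash
cat >> h.py <<'E'
def tool(s=None):
    s=s or arm.sense(); return np.array(s["eef_pos"]),rot(s["ee_rot"])
def go(P,yaw=None,rows=True):
    """deltas in tool frame from now to TCP P, jaw-axis (tool y) yaw deg (mod 180)"""
    p,M=tool(); d=M.T@(np.array(P)-p)
    y=np.degrees(np.arctan2(M[1,1],M[0,1])); 
    print("tool x",M[:,0].round(4),"jaw yaw",y.round(2),"delta before turn (tool, mm)",(d*1e3).round(1))
    if yaw is not None:
        t=-(yaw-y); t=(t+90)%180-90
        Rt=R.from_euler('x',t,degrees=True).as_matrix()
        print(" turn",t.round(2),"delta after turn",(Rt.T@d*1e3).round(1))
E
python3 - <<'E'
from h import *
c=arm.get_calibration("top")
px=np.array([(286,116),(648,42),(732,408),(361,486)])/3.6+[200,90]-.5
Q=back(c,px,0.02)[:,:2]   # BL, BR, FR, FL in press frame
L=np.array([(150,150),(150,-150),(-150,-150),(-150,150)])/1e3
A=L-L.mean(0);B=Q-Q.mean(0)
th=np.arctan2((A[:,0]*B[:,1]-A[:,1]*B[:,0]).sum(),(A*B).sum());r=np.array([[np.cos(th),-np.sin(th)],[np.sin(th),np.cos(th)]])
o=Q.mean(0);print("press",o,np.degrees(th),((Q-o)-A@r.T).round(4).tolist())
for n,p in dict(mouth=(-.085,.06),home=(.015,.06),tread=(-.045,-.08)).items(): print(n,(o+r@p).round(4))
go((.6015,.1705,.25),65.4)
print(arm.sense()["joints"])
E
```

```text
press [ 0.61069242 -0.1170923 ] 12.742005835371097 [[-0.0, -0.0028], [-0.0014, 0.0024], [0.0008, 0.0003], [0.0006, 0.0]]
mouth [ 0.5146 -0.0773]
home [ 0.6121 -0.0553]
tread [ 0.5844 -0.205 ]
tool x [-8.0e-04 -1.9e-03 -1.0e+00] jaw yaw 72.71 delta before turn (tool, mm) [  51.9 -208.   523.7]
 turn 7.31 delta after turn [  51.9 -139.7  545.9]
[ 1.16590642e+00  8.79229512e-02  1.37211819e+00 -9.19303831e-06
  1.68361190e+00 -1.03109726e-01]
```

Call:
apply_moves:
  steps:
    - {"translation":[0,0,0],"turn":7.3}
    - {"translation":[0.005,-0.008,0.03],"turn":0}
    - {"translation":[0.006,-0.016,0.06],"turn":0}
    - {"translation":[0.006,-0.0155,0.06],"turn":0}
    - {"translation":[0.006,-0.0155,0.06],"turn":0}
    - {"translation":[0.006,-0.0155,0.06],"turn":0}
    - {"translation":[0.006,-0.0155,0.06],"turn":0}
    - {"translation":[0.006,-0.0155,0.06],"turn":0}
    - {"translation":[0.006,-0.0155,0.06],"turn":0}
    - {"translation":[0.005,-0.0155,0.06],"turn":0}
  claw: 1

```text
time_s: 1.35
eef_pos: [0.5732, 0.1909, 0.2498]
ee_rot: [0.69, 0.151, 0.691, -0.151]
wrist_force: [-0.1, 1.0, 0.1]
opening: 1.003
```

Call:
apply_moves:
  steps:
    - {"translation":[0,-0.008,0.036],"turn":0}
    - {"translation":[0,0,0],"turn":0}
    - {"translation":[0,0,0],"turn":0}

```text
time_s: 1.72
eef_pos: [0.6009, 0.1706, 0.2501]
ee_rot: [0.69, 0.151, 0.691, -0.15]
wrist_force: [-1.1, 0.2, 1.0]
opening: 1.002
```

```bash
cat > w.py <<'E'
from h import *
import sys,json
n=sys.argv[1]
c=arm.get_calibration("wrist");im=arm.camera("wrist")[:,:,::-1]
cv2.imwrite(f"pics/{n}.png",im)
json.dump({k:np.array(v).tolist() for k,v in c.items()},open(f"pics/{n}.json","w"))
s=arm.sense();print(s["time_s"],s["eef_pos"].round(4),s["joints"].round(3),s["wrist_force"].round(2))
E
python3 w.py w1; python3 -c "
from h import *
go((.6015,.1705,.101),65.4)"
```

```text
1.775 [0.6007 0.171  0.2505] [ 1.860e-01  2.680e-01  1.265e+00  1.000e-03  1.610e+00 -9.560e-01] [-0.46 -0.38 -0.33]
tool x [-9.e-04  4.e-04 -1.e+00] jaw yaw 65.47 delta before turn (tool, mm) [ 1.495e+02 -1.000e-01  1.100e+00]
 turn 0.07 delta after turn [ 1.495e+02 -1.000e-01  1.100e+00]
```

View pics/w1.png

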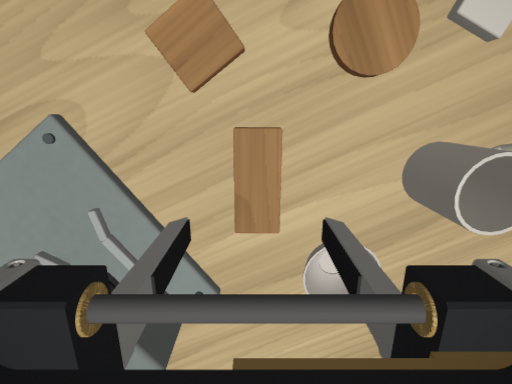

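The wrist picture shows the oblong blank upright in the middle, with corners at about (235,127), (282,128), (280,233) and (235,233). The fingers straddle it.

Run:
```python
from h import *
import json
c={k:np.array(v) for k,v in json.load(open("pics/w1.json")).items()}
P=back(c,[(235,127),(282,128),(280,233),(235,233)],.018)
print(P.round(4),P.mean(0).round(4),[np.linalg.norm(P[i]-P[i-1]).round(4) for i in range(4)])
e=P[0]+P[1]-P[2]-P[3];print(np.degrees(np.arctan2(e[1],e[0])))
# plate front-left, front-right corner/hole: see (55,115) plate FL corner, (220,290) BL
print(back(c,[(57,114),(219,290)],.02).round(4))
```

```text
[[0.532  0.1776 0.018 ]
 [0.5551 0.2253 0.018 ]
 [0.6724 0.1726 0.018 ]
 [0.6489 0.1212 0.018 ]] [0.6021 0.1742 0.018 ] [np.float64(0.1298), np.float64(0.0529), np.float64(0.1286), np.float64(0.0565)]
155.0182298419605
[[0.4377 0.0052 0.02  ]
 [0.7135 0.0666 0.02  ]]
```

Call:
apply_moves:
  steps:
    - {"translation":[0.03,0.002,0],"turn":0}
    - {"translation":[0.045,0,0],"turn":0}
    - {"translation":[0.04,0,0],"turn":0}
    - {"translation":[0.025,0,0],"turn":0}
    - {"translation":[0.009,0,0],"turn":0}
    - {"translation":[0,0,0],"turn":0}

```text
time_s: 2.52
eef_pos: [0.6018, 0.1728, 0.102]
ee_rot: [0.691, 0.15, 0.691, -0.15]
wrist_force: [-0.1, 0.1, -0.3]
opening: 0.998
```

Call:
apply_moves:
  steps:
    - {"translation":[0,0,0],"turn":0}
    - {"translation":[0,0,0],"turn":0}
    - {"translation":[0,0,0],"turn":0}
    - {"translation":[0,0,0],"turn":0}
    - {"translation":[0,0,0],"turn":0}
    - {"translation":[0,0,0],"turn":0}
  claw: 0
  squeeze: 15

```text
time_s: 3.28
eef_pos: [0.6025, 0.1719, 0.1019]
ee_rot: [0.691, 0.151, 0.691, -0.151]
wrist_force: [-0.4, 0.6, 1.8]
opening: 0.589
```

Call:
apply_moves:
  steps:
    - {"translation":[-0.02,0,0],"turn":0}
    - {"translation":[-0.05,0,0],"turn":0}
    - {"translation":[-0.05,0,0],"turn":0}
    - {"translation":[-0.03,0,0],"turn":0}
    - {"translation":[0,0,0],"turn":0}

```text
time_s: 3.9
eef_pos: [0.6036, 0.1723, 0.2566]
ee_rot: [0.694, 0.152, 0.688, -0.149]
wrist_force: [0.3, 0.3, -0.4]
opening: 0.591
```

```bash
python3 -c "
from h import *
s=arm.sense();print(s['time_s'],s['opening'],s['eef_pos'],s['joints'])
go((.5146,-.0773,.25),102.74)"
```

```text
3.9 0.5912054040005531 [0.60357673 0.17228511 0.25663691] [ 1.87683725e-01  2.67531215e-01  1.25320701e+00  1.65774984e-04
  1.61210826e+00 -9.53972795e-01]
tool x [ 0.0086  0.0018 -1.    ] jaw yaw 65.41 delta before turn (tool, mm) [   5.4 -264.    22.9]
 turn -37.33 delta after turn [   5.4 -223.8 -141.9]
```

Call:
apply_moves:
  steps:
    - {"translation":[0,0,0],"turn":-9.3}
    - {"translation":[0,0,0],"turn":-9.4}
    - {"translation":[0,0,0],"turn":-9.3}
    - {"translation":[0,0,0],"turn":-9.3}
    - {"translation":[0,-0.03,-0.019],"turn":0}
    - {"translation":[0,-0.045,-0.0285],"turn":0}
    - {"translation":[0,-0.045,-0.0285],"turn":0}
    - {"translation":[0,-0.045,-0.0285],"turn":0}
    - {"translation":[0,-0.04,-0.025],"turn":0}
    - {"translation":[0,-0.019,-0.0125],"turn":0}

```text
time_s: 5.15
eef_pos: [0.5114, -0.0796, 0.2496]
ee_rot: [0.702, -0.077, 0.704, 0.078]
wrist_force: [0.7, 0.0, 0.2]
opening: 0.596
```

Call:
apply_moves:
  steps:
    - {"translation":[0,0,0],"turn":0}
    - {"translation":[0,0,0],"turn":0}

```text
time_s: 5.4
eef_pos: [0.513, -0.077, 0.2506]
ee_rot: [0.702, -0.078, 0.703, 0.079]
wrist_force: [-1.2, 0.5, -0.8]
opening: 0.596
```

```bash
python3 w.py w2; python3 -c "
from h import *
go((.5146,-.0773,.25),102.74)"
```

```text
5.45 [ 0.5132 -0.0767  0.2509] [-2.580e-01  3.500e-02  1.529e+00  1.000e-03  1.579e+00 -2.052e+00] [ 0.5  0.8 -1.6]
tool x [-0.0011  0.001  -1.    ] jaw yaw 102.78 delta before turn (tool, mm) [ 0.9 -0.9  1.3]
 turn 0.04 delta after turn [ 0.9 -0.9  1.3]
```

View pics/w2.png

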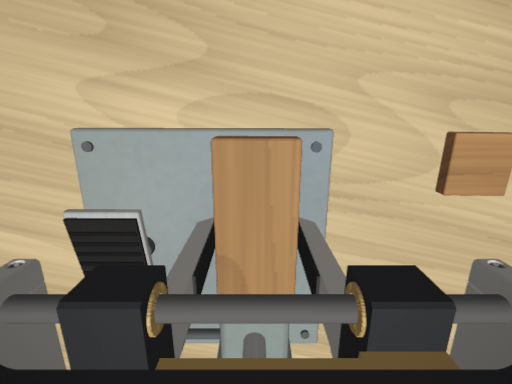

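The wrist view shows the plate's front corners at (73,130) and (332,129), and the held blank nearly parallel to the lane.

Run:
```python
from h import *
import json
c={k:np.array(v) for k,v in json.load(open("pics/w2.json")).items()}
print("cam",c["xyz"].round(3),rot(c["rotation"])[:,2].round(3))
P=back(c,[(73,129),(332,129),(87.5,146.5),(316.5,146.5)],.02)[:,:2]
print(P.round(4))
for a,b in((0,1),(2,3)):
    e=P[b]-P[a];print(np.linalg.norm(e),"press yaw",np.degrees(np.arctan2(e[1],e[0]))-90)
th=np.radians(np.degrees(np.arctan2(*(P[1]-P[0])[::-1]))-90);r=np.array([[np.cos(th),-np.sin(th)],[np.sin(th),np.cos(th)]])
o=(P[0]+P[1])/2+r@[.15,0];print("press from wrist",o)
for n,p in dict(mouth=(-.085,.06),home=(.015,.06),tread=(-.045,-.08)).items(): print(n,(o+r@p).round(4))
# blank held: tail corners, side edges (z top about .25-.0784+.009-.0096)
z=.2509-.0784-.0186+.0024+.018-.004
B=back(c,[(212,138),(300,138),(217,280),(298,250)],z)[:,:2];print("blank",B.round(4))
p,M=tool();print("tcp in tool: tail mid offset",(M.T@(np.r_[(B[0]+B[1])/2,z]-p)*1e3).round(1))
# predicted features with top-view press pose
o2=np.array([.6107,-.1171]);t=np.radians(12.74);r2=np.array([[np.cos(t),-np.sin(t)],[np.sin(t),np.cos(t)]])
print(proj(c,[np.r_[o2+r2@q,.02] for q in((-.15,-.15),(-.15,.15))]).round(1))
```

```text
cam [ 0.435 -0.094  0.332] [ 0.266  0.062 -0.962]
[[ 0.4968 -0.2892]
 [ 0.4328 -0.0058]
 [ 0.513  -0.2723]
 [ 0.4554 -0.0174]]
0.29047825458447557 press yaw 12.733887324003007
0.26131600576948144 press yaw 12.727481954017435
press from wrist [ 0.6111255  -0.11445323]
mouth [ 0.515  -0.0747]
home [ 0.6125 -0.0526]
tread [ 0.5849 -0.2024]
blank [[ 0.4545 -0.1153]
 [ 0.4432 -0.0649]
 [ 0.548  -0.095 ]
 [ 0.5139 -0.0469]]
tcp in tool: tail mid offset [ 80.6   1.1 -65.6]
[[ 66.3 128.1]
 [334.1 128.1]]
```

Call:
apply_moves:
  steps:
    - {"translation":[0.025,0,0],"turn":0}
    - {"translation":[0.04,0,0],"turn":0}
    - {"translation":[0.035,0,0],"turn":0}
    - {"translation":[0.018,0,0],"turn":0}
    - {"translation":[0.006,0,0],"turn":0}
    - {"translation":[0.002,0,0],"turn":0}
    - {"translation":[0,0,0],"turn":0}
    - {"translation":[0,0,0],"turn":0}

```text
time_s: 6.45
eef_pos: [0.5137, -0.0779, 0.1269]
ee_rot: [0.704, -0.078, 0.702, 0.078]
wrist_force: [-0.2, 0.9, -0.2]
opening: 0.592
```

```bash
python3 w.py w3; python3 -c "
from h import *
go((.5143,-.0763,.122),102.73);s=arm.sense();print(s['opening'],s['ft_torque'])"
```

```text
6.5 [ 0.5136 -0.0779  0.1267] [-0.26   0.123  1.691  0.     1.326 -2.052] [ 0.45  0.29 -0.4 ]
tool x [ 1.9e-03 -4.0e-04 -1.0e+00] jaw yaw 102.7 delta before turn (tool, mm) [4.7 1.4 1. ]
 turn -0.03 delta after turn [4.7 1.4 1. ]
0.5935862230865196 [ 0.04833001  0.01354457 -0.00460526]
```

Call:
apply_moves:
  steps:
    - {"translation":[0.002,0.001,0.001],"turn":0}
    - {"translation":[0.001,0,0],"turn":0}
    - {"translation":[0.001,0,0],"turn":0}
    - {"translation":[0.0005,0,0],"turn":0}
    - {"translation":[0,0,0],"turn":0}

```text
time_s: 7.12
eef_pos: [0.5138, -0.0765, 0.1219]
ee_rot: [0.703, -0.078, 0.703, 0.078]
wrist_force: [-1.7, 0.7, 5.9]
opening: 0.596
```

Call:
apply_moves:
  steps:
    - {"translation":[0,0,0],"turn":0}
    - {"translation":[0,0,0],"turn":0}
    - {"translation":[0,0,0],"turn":0}
    - {"translation":[-0.01,0,0],"turn":0}
    - {"translation":[-0.025,0,0],"turn":0}
    - {"translation":[-0.02,0,0],"turn":0}
    - {"translation":[0,0,0],"turn":0}
  claw: 1

```text
time_s: 8.0
eef_pos: [0.5151, -0.0769, 0.1788]
ee_rot: [0.705, -0.079, 0.701, 0.078]
wrist_force: [-1.0, -0.4, 0.2]
opening: 1.001
```

Call:
apply_moves:
  steps:
    - {"translation":[0,0,-0.02],"turn":0}
    - {"translation":[0,0,-0.035],"turn":0}
    - {"translation":[0,0,-0.03],"turn":0}
    - {"translation":[0,0,-0.012],"turn":0}
    - {"translation":[0,0,0],"turn":0}
    - {"translation":[0,0,0],"turn":0}
  claw: 0.3

```text
time_s: 8.75
eef_pos: [0.42, -0.0979, 0.1762]
ee_rot: [0.703, -0.078, 0.702, 0.078]
wrist_force: [-0.6, -1.5, -0.4]
opening: 0.399
```

```bash
python3 w.py w4
python3 - <<'E'
from h import *
go((.427,-.096,.123),102.73)
cv2.imwrite("pics/t4.png",cv2.resize(arm.camera("top")[60:260,200:460,::-1],None,fx=3,fy=3,interpolation=cv2.INTER_CUBIC))
E
```

```text
8.8 [ 0.42   -0.0978  0.1762] [-0.361 -0.12   1.829  0.     1.432 -2.154] [ 0.29 -0.04  0.75]
tool x [ 6.e-04  1.e-04 -1.e+00] jaw yaw 102.73 delta before turn (tool, mm) [53.2  0.3  7.2]
 turn 0.0 delta after turn [53.2  0.3  7.2]
```

View pics/w4.png

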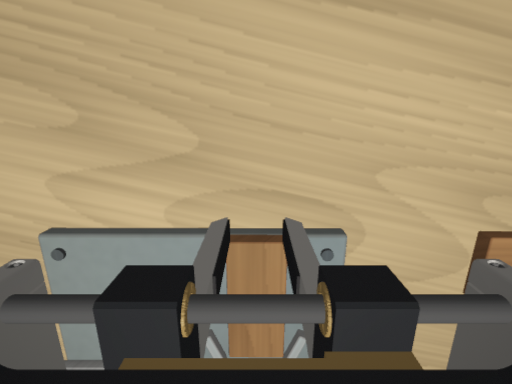

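Call:
apply_moves:
  steps:
    - {"translation":[0.02,0,0],"turn":0}
    - {"translation":[0.023,0,0],"turn":0}
    - {"translation":[0.01,0,0],"turn":0}
    - {"translation":[0,0,0.008],"turn":0}
    - {"translation":[0,0,0.005],"turn":0}
    - {"translation":[0,0,0.004],"turn":0}
    - {"translation":[0,0,0.004],"turn":0}
    - {"translation":[0,0,0.004],"turn":0}
    - {"translation":[0,0,0.004],"turn":0}

```text
time_s: 9.98
eef_pos: [0.4477, -0.0915, 0.1232]
ee_rot: [0.703, -0.078, 0.703, 0.078]
wrist_force: [-1.0, -0.3, 1.0]
opening: 0.301
```

Call:
apply_moves:
  steps:
    - {"translation":[0,0,0.004],"turn":0}
    - {"translation":[0,0,0.005],"turn":0}
    - {"translation":[0,0,0.005],"turn":0}
    - {"translation":[0,0,0.005],"turn":0}
    - {"translation":[0,0,0.005],"turn":0}
    - {"translation":[0,0,0.005],"turn":0}

```text
time_s: 10.72
eef_pos: [0.4761, -0.0851, 0.1231]
ee_rot: [0.703, -0.078, 0.703, 0.078]
wrist_force: [0.2, -0.4, 0.1]
opening: 0.303
```

Run:
```python
from h import *
p,M=tool();s=arm.sense();t=np.radians(12.73);r=np.array([[np.cos(t),-np.sin(t)],[np.sin(t),np.cos(t)]])
print(s["time_s"],p,"press frame mm",(r.T@(p[:2]-[.611,-.116])*1e3).round(1),"F",s["wrist_force"],s["opening"])
```

```text
10.725 [ 0.47612938 -0.08507574  0.12313296] press frame mm [-124.7   59.9] F [ 0.16327962 -0.43564403  0.14149877] 0.30336635456644456
```

Call:
apply_moves:
  steps:
    - {"translation":[0,0,0.005],"turn":0}
    - {"translation":[0,0,0.005],"turn":0}
    - {"translation":[0,0,0.005],"turn":0}
    - {"translation":[0,0,0.005],"turn":0}
    - {"translation":[0,0,0.005],"turn":0}

```text
time_s: 11.35
eef_pos: [0.5005, -0.0795, 0.1232]
ee_rot: [0.703, -0.078, 0.703, 0.078]
wrist_force: [-0.2, 0.1, 0.5]
opening: 0.298
```

Call:
apply_moves:
  steps:
    - {"translation":[0,0,0.005],"turn":0}
    - {"translation":[0,0,0.005],"turn":0}
    - {"translation":[0,0,0.005],"turn":0}
    - {"translation":[0,0,0.005],"turn":0}
    - {"translation":[0,0,0.004],"turn":0}

```text
time_s: 11.98
eef_pos: [0.5239, -0.0743, 0.1232]
ee_rot: [0.703, -0.078, 0.703, 0.078]
wrist_force: [0.6, 0.4, 0.4]
opening: 0.3
```

```bash
cat > st.py <<'E'
from h import *
p,M=tool();s=arm.sense();t=np.radians(12.73);r=np.array([[np.cos(t),-np.sin(t)],[np.sin(t),np.cos(t)]])
print(s["time_s"],p.round(4),"press mm",(r.T@(p[:2]-[.611,-.116])*1e3).round(1),"F press",(r.T@s["wrist_force"][:2]).round(1),s["wrist_force"][2].round(1),s["opening"])
E
python3 st.py
python3 - <<'E'
from h import *
im=arm.camera("side")[:,:,::-1]
cv2.imwrite("pics/s5.png",cv2.resize(im[100:200,170:300],None,fx=6,fy=6,interpolation=cv2.INTER_CUBIC))
E
```

```text
11.975 [ 0.5239 -0.0743  0.1232] press mm [-75.7  59.9] F press [0.7 0.3] 0.4 0.2999631040552138
```

View pics/s5.png

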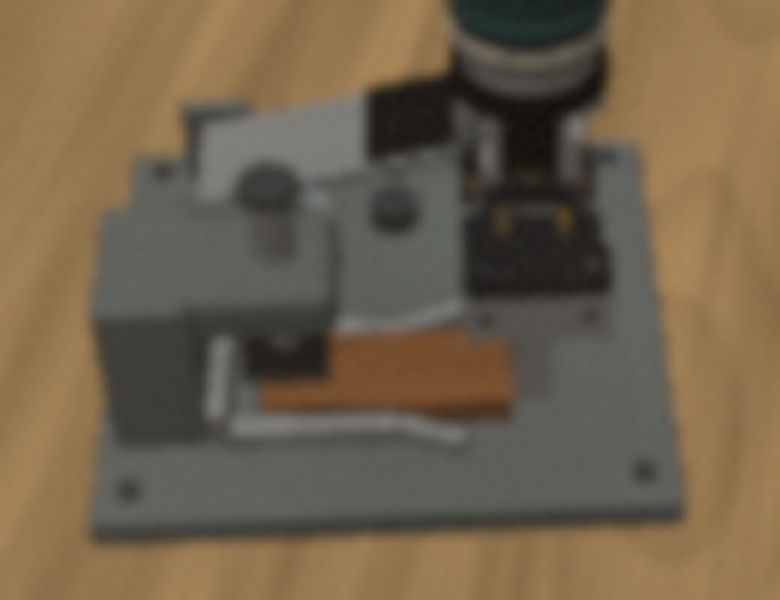

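The side view shows the blank between the guides, with its nose at (262,395) about 15-20 mm short of the fence at (220,375). I'll go on slowly.

Call:
apply_moves:
  steps:
    - {"translation":[0,0,0.003],"turn":0}
    - {"translation":[0,0,0.003],"turn":0}
    - {"translation":[0,0,0.002],"turn":0}
    - {"translation":[0,0,0.002],"turn":0}
    - {"translation":[0,0,0.001],"turn":0}
    - {"translation":[0,0,0],"turn":0}

```text
time_s: 12.78
eef_pos: [0.5345, -0.0719, 0.1232]
ee_rot: [0.703, -0.078, 0.703, 0.078]
wrist_force: [0.2, 0.1, 0.6]
opening: 0.301
```

Call:
apply_moves:
  steps:
    - {"translation":[0,0,0.001],"turn":0}
    - {"translation":[0,0,0.001],"turn":0}
    - {"translation":[0,0,0.001],"turn":0}

```text
time_s: 13.15
eef_pos: [0.5373, -0.0713, 0.1232]
ee_rot: [0.703, -0.078, 0.703, 0.078]
wrist_force: [-1.1, -0.4, 0.9]
opening: 0.3
```

```bash
python3 st.py
```

```text
13.15 [ 0.5373 -0.0713  0.1232] press mm [-62.1  59.9] F press [-1.1 -0.2] 0.9 0.29982147747956067
```

Call:
apply_moves:
  steps:
    - {"translation":[0,0,0.001],"turn":0}
    - {"translation":[0,0,0.001],"turn":0}

```text
time_s: 13.4
eef_pos: [0.5391, -0.0709, 0.1232]
ee_rot: [0.703, -0.078, 0.703, 0.078]
wrist_force: [-2.5, -0.6, 1.8]
opening: 0.299
```

Call:
apply_moves:
  steps:
    - {"translation":[0,0,0.001],"turn":0}

```text
time_s: 13.52
eef_pos: [0.5393, -0.0708, 0.1232]
ee_rot: [0.702, -0.078, 0.704, 0.078]
wrist_force: [-6.0, -1.0, 5.0]
opening: 0.3
```

Call:
apply_moves:
  steps:
    - {"translation":[0,0,0.001],"turn":0}

```text
time_s: 13.65
eef_pos: [0.5396, -0.0708, 0.1232]
ee_rot: [0.701, -0.078, 0.705, 0.078]
wrist_force: [-8.5, -2.2, 6.4]
opening: 0.302
```

```bash
python3 st.py
```

```text
13.65 [ 0.5396 -0.0708  0.1232] press mm [-59.7  59.9] F press [-8.8 -0.2] 6.4 0.3020803870887398
```

The blank has met the fence: force has built to about 9 N with almost no advance, and the TCP sits where expected for home. Backing off gently.

Call:
apply_moves:
  steps:
    - {"translation":[0,0,0],"turn":0}
    - {"translation":[0,0,-0.002],"turn":0}
    - {"translation":[0,0,-0.004],"turn":0}
    - {"translation":[0,0,-0.015],"turn":0}
    - {"translation":[-0.02,0,-0.01],"turn":0}
    - {"translation":[-0.045,0,0],"turn":0}
    - {"translation":[-0.04,0,0],"turn":0}
    - {"translation":[-0.005,0,0],"turn":0}
    - {"translation":[0,0,0],"turn":0}
  claw: 0

```text
time_s: 14.78
eef_pos: [0.5104, -0.0772, 0.2327]
ee_rot: [0.703, -0.078, 0.703, 0.078]
wrist_force: [-0.3, -1.2, 0.4]
opening: 0.006
```

```bash
python3 st.py
python3 - <<'E'
from h import *
go((.5886,-.203,.23))
im=arm.camera("side")[:,:,::-1]
cv2.imwrite("pics/s6.png",cv2.resize(im[100:200,170:300],None,fx=6,fy=6,interpolation=cv2.INTER_CUBIC))
E
```

```text
14.775 [ 0.5104 -0.0772  0.2327] press mm [-89.6  60. ] F press [-0.5 -1.1] 0.4 0.005710868072888768
tool x [-1.e-04  3.e-04 -1.e+00] jaw yaw 102.7 delta before turn (tool, mm) [   2.7 -139.9   48.6]
```

View pics/s6.png

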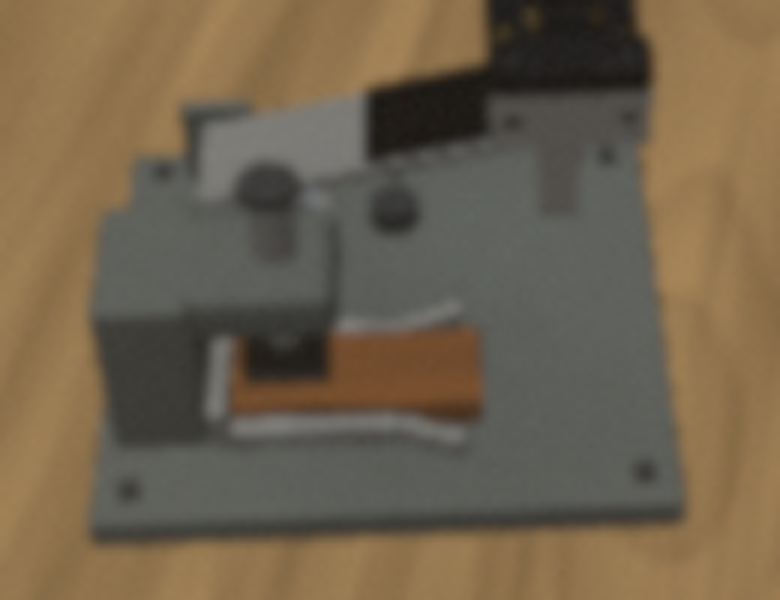

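The side view shows the blank's nose at (232,370) flush with the fence, straight in the lane, with its tail out at (482,370). Next, the pedal.

Call:
apply_moves:
  steps:
    - {"translation":[0,-0.02,0.007],"turn":0}
    - {"translation":[0,-0.04,0.014],"turn":0}
    - {"translation":[0,-0.04,0.014],"turn":0}
    - {"translation":[0,-0.03,0.01],"turn":0}
    - {"translation":[0,-0.01,0.0035],"turn":0}
    - {"translation":[0.01,0,0],"turn":0}
    - {"translation":[0.01,0,0],"turn":0}
    - {"translation":[0.005,0,0],"turn":0}
    - {"translation":[0,0,0],"turn":0}

```text
time_s: 15.95
eef_pos: [0.5886, -0.2023, 0.2075]
ee_rot: [0.702, -0.078, 0.703, 0.079]
wrist_force: [-0.3, 0.9, 0.6]
opening: 0.009
```

```bash
python3 w.py w7; python3 st.py
python3 - <<'E'
from h import *
a=cv2.imread("pics/w7.png");b=arm.camera("top")[70:210,290:430,::-1]
cv2.imwrite("pics/c7.png",np.hstack([cv2.resize(a,(400,300)),cv2.resize(b,(300,300),interpolation=cv2.INTER_CUBIC)]))
E
```

```text
16.0 [ 0.5888 -0.2025  0.2081] [-0.422  0.283  1.332  0.     1.528 -2.216] [ 0.01 -0.81 -0.12]
16.0 [ 0.5888 -0.2025  0.2081] press mm [-40.7 -79.5] F press [-0.2 -0.8] -0.1 0.0027297911598740707
```

View pics/c7.png

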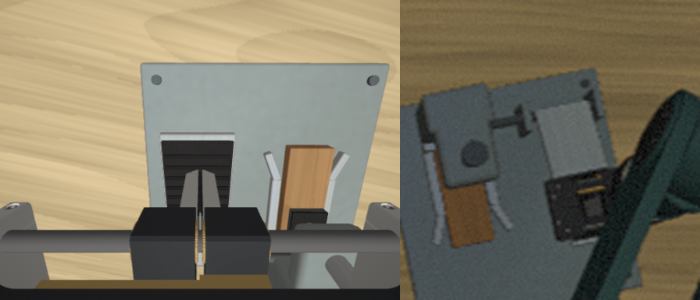

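The fingertips are centred over the black tread (left view at (200,175), tread spanning 162-235), and the blank is still home. Pressing slowly.

Call:
apply_moves:
  steps:
    - {"translation":[0.005,0,0],"turn":0}
    - {"translation":[0.003,0,0],"turn":0}
    - {"translation":[0.002,0,0],"turn":0}
    - {"translation":[0.002,0,0],"turn":0}
    - {"translation":[0.002,0,0],"turn":0}

```text
time_s: 16.68
eef_pos: [0.5889, -0.2033, 0.1948]
ee_rot: [0.703, -0.078, 0.703, 0.078]
wrist_force: [-1.4, -0.3, 3.8]
opening: 0.005
```

Call:
apply_moves:
  steps:
    - {"translation":[0.002,0,0],"turn":0}
    - {"translation":[0.002,0,0],"turn":0}
    - {"translation":[0.002,0,0],"turn":0}

```text
time_s: 17.05
eef_pos: [0.5889, -0.2034, 0.1883]
ee_rot: [0.703, -0.078, 0.703, 0.078]
wrist_force: [-2.6, -0.9, 4.7]
opening: 0.004
```

Call:
apply_moves:
  steps:
    - {"translation":[0.002,0,0],"turn":0}
    - {"translation":[0.001,0,0],"turn":0}

```text
time_s: 17.3
eef_pos: [0.589, -0.2033, 0.1851]
ee_rot: [0.703, -0.078, 0.703, 0.078]
wrist_force: [-2.6, -0.9, 4.0]
opening: 0.004
```

Call:
apply_moves:
  steps:
    - {"translation":[0.001,0,0],"turn":0}
    - {"translation":[0.001,0,0],"turn":0}

```text
time_s: 17.55
eef_pos: [0.5889, -0.2033, 0.1839]
ee_rot: [0.703, -0.078, 0.703, 0.078]
wrist_force: [-3.4, -2.4, 8.1]
opening: 0.009
```

Call:
apply_moves:
  steps:
    - {"translation":[0.001,0,0],"turn":0}
    - {"translation":[0.001,0,0],"turn":0}

```text
time_s: 17.8
eef_pos: [0.5887, -0.2034, 0.1821]
ee_rot: [0.703, -0.078, 0.703, 0.078]
wrist_force: [-4.9, -1.8, 8.0]
opening: 0.004
```

Call:
apply_moves:
  steps:
    - {"translation":[0.001,0,0],"turn":0}
    - {"translation":[0.001,0,0],"turn":0}

```text
time_s: 18.05
eef_pos: [0.5884, -0.2034, 0.1801]
ee_rot: [0.702, -0.078, 0.703, 0.078]
wrist_force: [-6.0, -1.7, 7.9]
opening: 0.003
```

```bash
python3 st.py
```

```text
18.05 [ 0.5884 -0.2034  0.1801] press mm [-41.3 -80.3] F press [-6.3 -0.3] 7.9 0.0027685616355082546
```

Call:
apply_moves:
  steps:
    - {"translation":[0.001,0,-0.001],"turn":0}
    - {"translation":[0.001,0,-0.001],"turn":0}

```text
time_s: 18.3
eef_pos: [0.5877, -0.2036, 0.1786]
ee_rot: [0.704, -0.079, 0.702, 0.078]
wrist_force: [-1.7, -0.5, 7.6]
opening: 0.006
```

Call:
apply_moves:
  steps:
    - {"translation":[0.001,0,-0.0005],"turn":0}
    - {"translation":[0.001,0,-0.0005],"turn":0}

```text
time_s: 18.55
eef_pos: [0.5872, -0.2037, 0.177]
ee_rot: [0.704, -0.079, 0.701, 0.078]
wrist_force: [-0.8, -0.2, 8.7]
opening: 0.005
```

Call:
apply_moves:
  steps:
    - {"translation":[0.001,0,0],"turn":0}
    - {"translation":[0.001,0,0],"turn":0}

```text
time_s: 18.8
eef_pos: [0.5871, -0.2037, 0.1751]
ee_rot: [0.704, -0.079, 0.701, 0.078]
wrist_force: [-2.1, -0.3, 8.1]
opening: 0.006
```

```bash
python3 st.py
```

```text
18.8 [ 0.5871 -0.2037  0.1751] press mm [-42.7 -80.3] F press [-2.1  0.2] 8.1 0.005891746883706497
```

Call:
apply_moves:
  steps:
    - {"translation":[0.001,0,-0.0003],"turn":0}
    - {"translation":[0.001,0,-0.0003],"turn":0}

```text
time_s: 19.05
eef_pos: [0.5867, -0.2038, 0.1733]
ee_rot: [0.704, -0.079, 0.701, 0.078]
wrist_force: [-0.8, 0.2, 9.7]
opening: 0.006
```

Call:
apply_moves:
  steps:
    - {"translation":[0.001,0,-0.0003],"turn":0}
    - {"translation":[0.001,0,0],"turn":0}

```text
time_s: 19.3
eef_pos: [0.5866, -0.2038, 0.1718]
ee_rot: [0.704, -0.079, 0.701, 0.078]
wrist_force: [-2.1, 0.7, 12.4]
opening: 0.005
```

Call:
apply_moves:
  steps:
    - {"translation":[0.001,0,0],"turn":0}
    - {"translation":[0.001,0,0],"turn":0}

```text
time_s: 19.55
eef_pos: [0.5865, -0.2038, 0.1713]
ee_rot: [0.705, -0.079, 0.701, 0.078]
wrist_force: [-4.1, 1.7, 17.6]
opening: 0.002
```

```bash
python3 st.py
```

```text
19.55 [ 0.5865 -0.2038  0.1713] press mm [-43.2 -80.2] F press [-3.6  2.6] 17.6 0.002414504967937548
```

Call:
apply_moves:
  steps:
    - {"translation":[0.001,0,-0.0003],"turn":0}

```text
time_s: 19.68
eef_pos: [0.5864, -0.2038, 0.1712]
ee_rot: [0.705, -0.079, 0.701, 0.078]
wrist_force: [-5.3, 3.2, 19.8]
opening: 0.005
```

Call:
apply_moves:
  steps:
    - {"translation":[0.001,0,0],"turn":0}

```text
time_s: 19.8
eef_pos: [0.5864, -0.2038, 0.171]
ee_rot: [0.705, -0.079, 0.701, 0.078]
wrist_force: [-6.7, 3.4, 22.9]
opening: 0.009
```

Call:
apply_moves:
  steps:
    - {"translation":[0,0,0],"turn":0}

```text
time_s: 19.92
eef_pos: [0.5864, -0.2038, 0.1711]
ee_rot: [0.705, -0.079, 0.7, 0.078]
wrist_force: [-6.2, 2.9, 20.9]
opening: 0.003
```

Call:
apply_moves:
  steps:
    - {"translation":[0.001,0,0],"turn":0}
    - {"translation":[0,0,0],"turn":0}

```text
time_s: 20.18
eef_pos: [0.5863, -0.2038, 0.171]
ee_rot: [0.705, -0.079, 0.7, 0.078]
wrist_force: [-8.0, 3.4, 24.4]
opening: 0.001
```

```bash
python3 st.py
```

```text
20.175 [ 0.5863 -0.2038  0.171 ] press mm [-43.4 -80.2] F press [-7.   5.1] 24.4 0.001101544393084869
```

Call:
apply_moves:
  steps:
    - {"translation":[0,0,0],"turn":0}
    - {"translation":[0,0,0],"turn":0}
    - {"translation":[0,0,0],"turn":0}
    - {"translation":[0,0,0],"turn":0}
    - {"translation":[0,0,0],"turn":0}
    - {"translation":[0,0,0],"turn":0}
    - {"translation":[0,0,0],"turn":0}

```text
time_s: 21.05
eef_pos: [0.5863, -0.2038, 0.171]
ee_rot: [0.705, -0.079, 0.7, 0.078]
wrist_force: [-7.0, 3.2, 23.6]
opening: 0.003
```

Call:
apply_moves:
  steps:
    - {"translation":[0,0,0],"turn":0}
    - {"translation":[0,0,0],"turn":0}
    - {"translation":[0,0,0],"turn":0}
    - {"translation":[0,0,0],"turn":0}
    - {"translation":[0,0,0],"turn":0}
    - {"translation":[0,0,0],"turn":0}
    - {"translation":[0,0,0],"turn":0}
    - {"translation":[0,0,0],"turn":0}

```text
time_s: 22.05
eef_pos: [0.5863, -0.2038, 0.171]
ee_rot: [0.705, -0.079, 0.7, 0.078]
wrist_force: [-7.3, 3.4, 23.8]
opening: 0.008
```

Call:
apply_moves:
  steps:
    - {"translation":[-0.001,0,0],"turn":0}
    - {"translation":[-0.001,0,0],"turn":0}
    - {"translation":[-0.001,0,0],"turn":0}
    - {"translation":[-0.001,0,0],"turn":0}
    - {"translation":[-0.001,0,0],"turn":0}
    - {"translation":[-0.001,0,0],"turn":0}
    - {"translation":[-0.001,0,0],"turn":0}
    - {"translation":[-0.001,0,0.0003],"turn":0}
    - {"translation":[-0.001,0,0.0003],"turn":0}
    - {"translation":[-0.001,0,0.0003],"turn":0}

```text
time_s: 23.3
eef_pos: [0.5871, -0.2037, 0.1762]
ee_rot: [0.704, -0.079, 0.701, 0.078]
wrist_force: [-1.8, 0.8, 9.0]
opening: 0.01
```

Call:
apply_moves:
  steps:
    - {"translation":[-0.001,0,0.0003],"turn":0}
    - {"translation":[-0.001,0,0.0003],"turn":0}
    - {"translation":[-0.001,0,0.0003],"turn":0}
    - {"translation":[-0.001,0,0.0003],"turn":0}
    - {"translation":[-0.001,0,0.0003],"turn":0}
    - {"translation":[-0.001,0,0.0003],"turn":0}
    - {"translation":[-0.001,0,0.0003],"turn":0}
    - {"translation":[-0.001,0,0.0003],"turn":0}
    - {"translation":[-0.001,0,0.0003],"turn":0}
    - {"translation":[-0.001,0,0.0003],"turn":0}

```text
time_s: 24.55
eef_pos: [0.589, -0.2033, 0.1847]
ee_rot: [0.703, -0.078, 0.702, 0.078]
wrist_force: [-1.1, -1.0, 3.3]
opening: 0.006
```

```bash
python3 st.py
```

```text
24.55 [ 0.589  -0.2033  0.1847] press mm [-40.7 -80.3] F press [-1.3 -0.7] 3.3 0.005943722719028007
```

Call:
apply_moves:
  steps:
    - {"translation":[-0.001,0,0.0003],"turn":0}
    - {"translation":[-0.001,0,0.0003],"turn":0}
    - {"translation":[-0.001,0,0.0003],"turn":0}
    - {"translation":[-0.001,0,0],"turn":0}
    - {"translation":[-0.001,0,0],"turn":0}
    - {"translation":[-0.001,0,0],"turn":0}
    - {"translation":[-0.001,0,0],"turn":0}
    - {"translation":[-0.001,0,0],"turn":0}
    - {"translation":[-0.001,0,0],"turn":0}
    - {"translation":[-0.001,0,0],"turn":0}

```text
time_s: 25.8
eef_pos: [0.5898, -0.2026, 0.1941]
ee_rot: [0.703, -0.078, 0.703, 0.079]
wrist_force: [2.9, 0.1, 2.6]
opening: 0.004
```

Call:
apply_moves:
  steps:
    - {"translation":[-0.001,0,0],"turn":0}
    - {"translation":[-0.001,0,0],"turn":0}
    - {"translation":[-0.001,0,0],"turn":0}
    - {"translation":[-0.001,0,0],"turn":0}
    - {"translation":[-0.002,0,0],"turn":0}
    - {"translation":[-0.005,0,0],"turn":0}
    - {"translation":[-0.02,0,0],"turn":0}
    - {"translation":[-0.04,0,0],"turn":0}
    - {"translation":[-0.03,0,0],"turn":0}
    - {"translation":[-0.01,0,0],"turn":0}

```text
time_s: 27.05
eef_pos: [0.59, -0.2032, 0.3082]
ee_rot: [0.704, -0.079, 0.701, 0.077]
wrist_force: [0.8, 1.0, -0.1]
opening: 0.006
```

Call:
apply_moves:
  steps:
    - {"translation":[0,0,-0.03],"turn":0}
    - {"translation":[0,0,-0.05],"turn":0}
    - {"translation":[0,0,-0.05],"turn":0}
    - {"translation":[0,0,-0.03],"turn":0}
    - {"translation":[0,0,0],"turn":0}
    - {"translation":[0,0,0],"turn":0}

```text
time_s: 27.8
eef_pos: [0.4339, -0.238, 0.3046]
ee_rot: [0.703, -0.078, 0.703, 0.079]
wrist_force: [-0.3, -1.2, 0.1]
opening: 0.003
```

```bash
python3 st.py
python3 - <<'E'
from h import *
im=arm.camera("side")[:,:,::-1];t=arm.camera("top")[:,:,::-1]
a=cv2.resize(im[100:200,170:300],(390,300),interpolation=cv2.INTER_CUBIC);b=cv2.resize(t[60:260,160:426],(400,300),interpolation=cv2.INTER_CUBIC)
cv2.imwrite("pics/f8.png",np.hstack([a,b]))
E
```

```text
27.8 [ 0.4339 -0.238   0.3046] press mm [-199.6  -80. ] F press [-0.6 -1.1] 0.1 0.003364828774086493
```

View pics/f8.png

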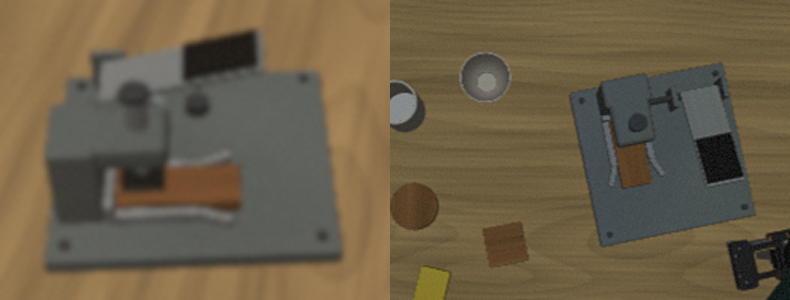

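The final views show the blank's nose at the fence (left picture, (116,195)), the pedal up, the pad raised, and the bystanders in view undisturbed.

```bash
python3 -c "
from bench import arm
print(arm.job_done())"
```

```text
the job is handed in; nothing more can be done
None
```

I laid the oblong blank in front of the guides, pushed it home against the fence and worked the pedal, then handed the job in at about 28 s.

- **Blank:** I pushed it in with two fingertips on its tail, slowing to 8 mm/s at the end. It stopped against the fence at about 9 N. The side view after the push showed the nose flush and the blank straight, and it looked the same in the last picture.
- **Pedal:** The stop came about 24 mm down. I held it at 23.6–24.4 N vertical, about 25–26 N with the side force, for roughly 2.1 s. I then let it rise at 8 mm/s with the fingers still touching it to the top.
- **Last checks:** The pedal is up, the arm is clear with about 0 N on the wrist, and the disc, block and tub are where they were. The mug was only partly in the last view.
- **Disagreements:** The top and wrist cameras differed by about 3 mm on the press position, so I used a value in between. Early in the press the pedal read 4–5 N, a little under the stated 6 N.

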